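# Hang the garlic basket on the hook under the spice shelf

## Robot

A 6-joint arm with a two-finger parallel gripper is mounted at the origin on a cart in front of the work surface, level with it; the furniture and walls round the work are solid. World frame = base frame: x ahead of the robot, y to its left, z up, the work surface at z = 0. Lengths are in m, angles in rad, forces in N, time in s.
With the tool pointing down it reaches from about 0.225 to 0.875 m from the base axis. Payload 3.4 kg.
Tool frame: the origin (TCP) lies at the very end of the fingers, on their centre line; the grasp point (between the pads) lies manip.grip_point_offset behind it (manip.grip_point_offset is the distance from the TCP to the grasp point, in m); z points along the fingers, y is the line along which they close (so a half turn about z gives the same grasp; the last joint's range is limited). The gripper opens to 85 mm and grips with 20 to 120 N. Pads are 22 mm wide; open, the fingers measure 114 mm over their backs; the gripper's body (76 mm by 85 mm) begins 54 mm behind the grasp point. The pads swing forward as they close: fully open they stand 13 mm farther back than shut.
Start: joints at [-1.332, 0.276, 1.505, -0, 1.361, -0.121], TCP at [0.202, -0.538, 0.231] pointing down, gripper open.
Joint ranges: [-2.89, 2.89], [-0.75, 2.08], [0.22, 2.7], [-1.18, 4.32], [0.11, 2.71], [-2.7, 2.7]. Speed limits (rad/s): [2.57, 2.57, 3.14, 3.14, 3.14, 3.14].

## Interface

Orientations are given as a unit quaternion [w, x, y, z].
In Python, from rig import manip gives the robot as it stands.
- The arm moves only by the shell command python3 -m pendant 'ROWS' [FORCE]. ROWS is JSON, a list of rows, each an object of numbers: "jaw": the opening, from -1 (shut) to 1 (fully open); "tx", "ty", "tz": the shift along the world's x, y, z in cm; "ax", "ay", "az": the turn, a rotation vector about the world's x, y, z in degrees. In form: [{"jaw": .., "tx": .., "ty": .., "tz": .., "ax": .., "ay": .., "az": ..}, ...]. A call has 1 to 10 rows; each row is the pose to reach, as a shift and turn from the pose commanded when the call began; what a row does not reach only later rows make up. A row lasts 1/8 s, in which the tool goes at most 62.5 mm and 10.7 degrees, less where a joint would pass 70% of its speed; a pose out of reach is approached as far as the arm can. A call with a gripper value outside its range is refused whole. The fingers move at their own pace and stop on an object; FORCE is the grip in N (left out, the last holds). Time passes only in rows, so rows that repeat a pose let the fingers close. It gives the time, the measured TCP pose, the force, the opening and the grip force at its end, in the units of the state.
- manip.get_state(): the state, without advancing time (a new reading comes with each control period).
- manip.get_image(name): name is "scene" or "top" or "wrist"; returns a dict with "pixels" (480x640x3 uint8, blue, green, red), "depth" (480x640 float32, m along the optical axis (not along the pixel's ray), 0 where there is no reading), "fx", "fy", "cx", "cy" (pixels), "pose" (4x4, takes a point from camera to world coordinates). Camera axes: x right, y down, z forward; pixel columns grow to the right and rows downward; lengths in m; the calibration is good to about 2 mm. A picture is of the moment at which its call begins.
- manip.sign_off(): hands the job in; it is judged then, once.
The state is a dict: "clock": time; "qpos": joint angles; "qd": joint speeds; "effort": joint torques, N m; "position": TCP position; "ee_rot": TCP orientation; "contact_force": force on the tool from outside, world axes, zero at the start; "moment": the same for the moment, N m; "width": finger opening in m; "gripper_force": force on a finger pad.
Only numpy, scipy, OpenCV 4.12 (cv2) and the standard library are available. Lean on these libraries where they do the work, as an engineer would, in place of code of your own. Each camera call takes 0.05 s, during which the arm holds its last target. There are 200 camera calls.

## Task

Hang the blue garlic basket by the middle of its wooden handle on the steel hook under the spice shelf, so that it hangs level and still with the garlic in it. Do it gently, without forcing or dropping the basket onto the hook or bumping the shelf, and leave the lemon, the tomato, the onion and the pepper mill where they are.

Things in the scene. Friction and masses are not known exactly. Their poses are not given: they have to be found in the camera images.
- basket: Loose blue tin basket, 110 (x) x 100 (y) x 55 mm, 0.2 to 0.35 kg. Origin: centre of its underside, z up. Over its middle a straight wooden bar handle, 104 mm long along x, 14 mm wide (y), 16 mm high, its centre 190 mm above the underside, on steel wire legs, 6 mm thick, from the bar's ends down to the end walls (x = +-46 to +-57 mm). At the start its x points roughly away from the robot.
- handle_mid (a point): Middle of the underside of the basket's wooden handle, marked by a black band round the bar, 182 mm above the basket's underside; axes as the basket's.
- rack: Spice shelf standing fixed on the worktop, steel frame, wooden board 184 (x) x 320 (y) mm. Origin on the worktop straight below the hook; x points away from the robot into the shelf, y left along it, z up. Below the board it is open in front; uprights at x = +150, y = +-150 mm, runners on the worktop from x = +30 mm back.
- board_front (a point): Middle of the lower front edge of the shelf's board, 335 mm above the worktop and 20 mm nearer the robot than the hook. On the 12 mm board stand a steel guard rail (to 389 mm above the worktop, right at the front edge) and jars (to 455 mm).
- hook_seat (a point): Where the handle's underside rests in the hook, 255 mm above the worktop, 80 mm below the board; axes as the rack's. Hook of 8 mm round steel rod bent in the rack's y-z plane: shank down from the board at y = -18 mm, bottom 20 mm long along y, the other end turned up on the left (+y). Open above and to the left.
- hook_tip (a point): Top of the hook's upturned free end, 278 mm above the worktop, at y = +22 mm from the seat (rod 8 mm thick). The free gap between it and the board is 57 mm high; the handle goes in over it.
- garlic: Loose garlic bulb, about 50 mm, lying in the basket; origin at its underside.
- lemon: Loose yellow lemon, 75 x 54 x 53 mm, on the worktop; bystander; origin at its underside.
- tomato: Loose red tomato, 64 mm, on the worktop; bystander; origin at its underside.
- onion: Loose brown onion, 62 mm, on the worktop; bystander; origin at its underside.
- pepper_mill: Loose wooden pepper mill, 58 mm wide, 170 mm high, on the worktop; bystander; origin at its underside.

How it is judged:
At the end, for the whole second after the job is handed in: The basket hangs from the hook by its handle: the middle of the handle's underside within 16 mm of the hook seat across (11 mm along the shelf) and from 5 mm below to 8 mm above it, the basket within 0.22 rad (12 degrees) of upright, its weight on the hook, at rest, with the garlic still in it (horizontal distance between handle_mid and hook_seat below 0.016 m and y of handle_mid in the frame of rack between -0.011 and 0.011 m and z of handle_mid in the frame of hook_seat between -0.005 and 0.008 m and angle between basket's own z axis and vertical below 0.22 rad and contact force between basket and rack above 0.8 N and linear speed of basket below 0.04 m/s and horizontal distance between garlic and basket below 0.055 m and distance between garlic and basket below 0.07 m); the robot touches nothing.
It fails at once if the garlic falls out of the basket (distance between garlic and basket above 0.09 m).
It fails at once if the basket is forced or dropped against the shelf or its hook (over 25 N) (contact force between basket and rack above 25 N).
It fails at once if the robot bumps the shelf (over 15 N) (contact force between the arm and rack above 15 N).
It fails at once if the lemon, tomato, onion or pepper mill is pushed more than 30 mm (distance of any of lemon, tomato, onion, pepper_mill from where it was at the start of the episode above 0.03 m).
It also fails if it takes over 48 s, if anything falls off the work surface, if the arm or the gripper's body presses on something with over 40 N, if the wrist force passes 120 N, or if a joint passes its speed limit or range.

## Working session

There is one attempt and no reset: what is moved stays moved. The work goes in short steps, Python scripts to look and compute and a shell command to move; the robot and the scene stay as the last step left them, time stands still between calls to the robot, and variables do not carry over. Pictures are saved under pics/ and viewed, at most 10 in all, crops included, and the job is handed in when it is done.

```bash
ls; mkdir -p pics; cat > h.py <<'E'
import numpy as np, cv2
from rig import manip
def grab(n):
    im=manip.get_image(n); np.savez(''+n+'.npz',**im); return im
def cloud(im):
    d=im['depth'];v,u=np.indices(d.shape)
    P=np.stack([(u-im['cx'])/im['fx']*d,(v-im['cy'])/im['fy']*d,d],-1)
    T=np.array(im['pose']);return P@T[:3,:3].T+T[:3,3]
E
python3 - <<'E'
from h import *
print(manip.grip_point_offset,manip.get_state())
a=[]
for n in("scene","top"):
    im=grab(n);cv2.imwrite(f'pics/{n}0.png',im['pixels']);print(n,im['fx'],im['cx'],im['cy'],np.round(im['pose'],3).tolist())
E
```

```text
pics
0.0187 {'clock': 0.0, 'qpos': array([-1.33198353e+00,  2.76616229e-01,  1.50618577e+00, -1.39283566e-05,
        1.36065741e+00, -1.21001894e-01]), 'qd': array([ 1.88528977e-05, -8.69384942e-04,  5.67503722e-04,  7.54650855e-04,
       -1.69111149e-03, -1.11648528e-04]), 'effort': array([ 4.67852624e-04, -4.16770756e+01, -2.45806789e+01,  4.22354606e-05,
        1.09406852e-02,  7.33220418e-08]), 'position': array([ 0.20231885, -0.53765498,  0.23040661]), 'ee_rot': array([-9.31360577e-04,  9.83859586e-01,  1.78939775e-01, -6.17472123e-05]), 'contact_force': array([-0.04531159, -0.72940751, -0.15038068]), 'moment': array([-0.03804291,  0.00897897, -0.02741724]), 'gripper_force': 0.0, 'width': 0.08543738998006414}
scene 583.7721985160637 322.9606297922752 245.1622793300207 [[0.243, -0.41, 0.879, -1.24], [-0.97, -0.084, 0.229, -0.471], [-0.02, -0.908, -0.418, 1.007], [0.0, 0.0, 0.0, 1.0]]
top 514.401187876102 326.30743360386276 239.7992528629981 [[-0.04, -0.822, 0.568, -0.347], [-0.999, 0.032, -0.024, 0.044], [0.001, -0.569, -0.822, 1.404], [0.0, 0.0, 0.0, 1.0]]
```

View pics/scene0.png

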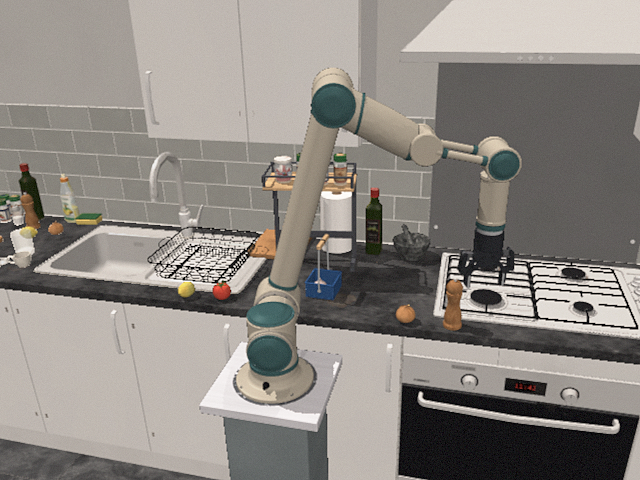

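View pics/top0.png

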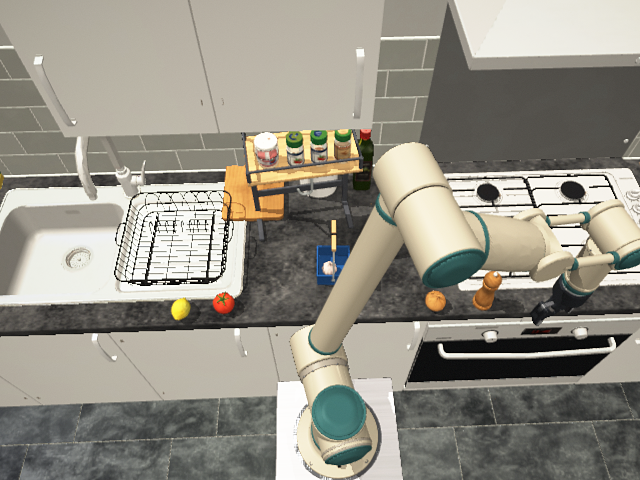

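Scene view: basket at (323,285) with its handle at (322,242), shelf board at (310,180), hook hidden behind the arm. Top view: basket at (333,265), handle at (333,237), board front edge from (248,185) to (360,170), lemon (181,308), tomato (223,303), onion (435,300), mill (487,290).

```bash
python3 - <<'E'
from h import *
for n in("scene","top"):
    im=dict(np.load(n+'.npz'));C=cloud(im);px=im['pixels'];hsv=cv2.cvtColor(px,cv2.COLOR_BGR2HSV)
    blue=(hsv[...,0]>100)&(hsv[...,0]<125)&(hsv[...,1]>150)&(C[...,0]>.2)&(C[...,0]<.9)&(C[...,2]<.1)&(C[...,2]>-.02)
    b=C[blue];print(n,'blue',len(b),b.min(0),b.max(0)); print(np.round(cv2.boxPoints(cv2.minAreaRect(b[:,:2].astype(np.float32))),3).tolist())
    w=(hsv[...,0]>8)&(hsv[...,0]<25)&(hsv[...,1]>80)&(im['depth']>0)
    m=w&(C[...,2]>.15)&(C[...,2]<.23)&(abs(C[...,0]-b[:,0].mean())<.1)&(abs(C[...,1]-b[:,1].mean())<.1)
    h=C[m];print('handle',len(h),h.mean(0),h.min(0),h.max(0)) 
    print(cv2.fitLine(h[:,:2].astype(np.float32),2,0,.01,.01).ravel())
    m=w&(C[...,2]>.32)&(C[...,2]<.36)&(C[...,0]>.4)&(C[...,0]<1)&(abs(C[...,1])<.4)
    h=C[m];print('board',len(h),np.round(np.percentile(h,[1,50,99],axis=0),3).tolist());print(np.round(cv2.boxPoints(cv2.minAreaRect(h[:,:2].astype(np.float32))),3).tolist())
    for k,(u,v) in dict(scene=dict(lemon=(187,289),tom=(222,291),onion=(405,314),mill=(453,300)),top=dict(lemon=(181,308),tom=(223,303),onion=(435,300),mill=(490,280)))[n].items(): print(k,np.round(C[v,u],3))
im=dict(np.load('scene.npz'));cv2.imwrite('pics/sc_crop.png',cv2.resize(im['pixels'][150:310,230:400],None,fx=3.5,fy=3.5,interpolation=cv2.INTER_CUBIC))
E
```

```text
scene blue 656 [ 0.43555538 -1.01339869 -0.00338227] [0.85849069 1.59441702 0.07749782]
[[0.42100000381469727, 1.590999960899353], [0.4440000057220459, -1.0169999599456787], [0.8610000014305115, -1.0130000114440918], [0.8370000123977661, 1.593999981880188]]
handle 83 [ 0.49775061 -0.0160026   0.19418159] [ 0.4467221  -0.02364339  0.18201605] [ 0.56106347 -0.00583197  0.20290311]
[ 0.9995719  -0.02925633  0.4977506  -0.0160026 ]
board 584 [[0.575, -0.094, 0.336], [0.622, 0.12, 0.346], [0.785, 0.23, 0.354]]
[[0.5580000281333923, 0.21299999952316284], [0.6069999933242798, -0.10400000214576721], [0.8019999861717224, -0.0729999989271164], [0.7519999742507935, 0.24300000071525574]]
lemon [0.351 0.429 0.04 ]
tom [0.36  0.303 0.042]
onion [ 0.352 -0.319  0.036]
mill [ 0.347 -0.463  0.107]
top blue 765 [ 0.44892247 -0.88898055 -0.00372672] [0.86360339 0.03851509 0.06397878]
[[0.4490000009536743, 0.039000000804662704], [0.44999998807907104, -0.8889999985694885], [0.8640000224113464, -0.8889999985694885], [0.8629999756813049, 0.039000000804662704]]
handle 110 [ 0.50046584 -0.01417604  0.19671508] [ 0.45368363 -0.01991808  0.17886204] [ 0.55853658 -0.00563958  0.20484998]
[ 0.99909353 -0.04256954  0.50046587 -0.01417604]
board 2220 [[0.579, -0.086, 0.336], [0.628, 0.084, 0.347], [0.771, 0.225, 0.355]]
[[0.5720000267028809, 0.21699999272823334], [0.6039999723434448, -0.09700000286102295], [0.7950000166893005, -0.07800000160932541], [0.7639999985694885, 0.23600000143051147]]
lemon [0.363 0.44  0.049]
tom [0.372 0.317 0.053]
onion [ 0.362 -0.31   0.044]
mill [ 0.365 -0.449  0.147]
```

View pics/sc_crop.png

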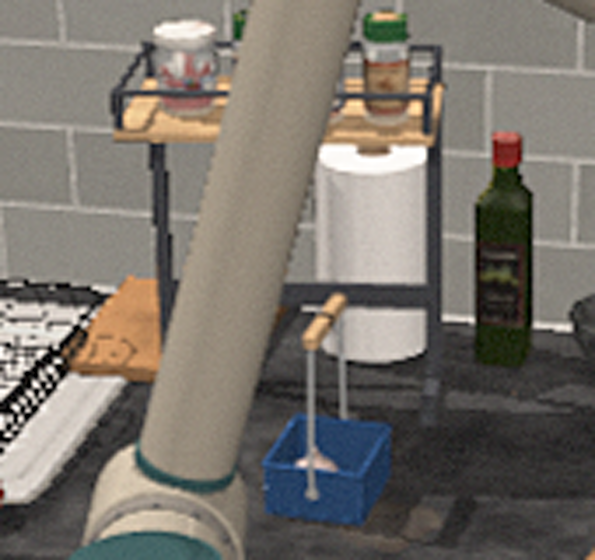

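Crop: bar handle runs (310,345) to (345,298) with its black band at about (326,318). The hook is behind the arm. I'll move to a tilted pose in front to look at the hook with the wrist camera.

```bash
cat >> h.py <<'E'
from scipy.spatial.transform import Rotation as R
def Rcur(s): return R.from_quat(np.r_[s['ee_rot'][1:],s['ee_rot'][0]])
def Rtgt(tilt,yaw): # tool pointing down tilted forward by tilt deg, heading yaw
    return R.from_euler('z',yaw,degrees=True)*R.from_euler('y',-tilt,degrees=True)*R.from_euler('x',180,degrees=True)
def plan(p,tilt,yaw,s=None):
    s=s or manip.get_state()
    print('cm',np.round((np.array(p)-s['position'])*100,2),'deg',np.round((Rtgt(tilt,yaw)*Rcur(s).inv()).as_rotvec(degrees=True),2))
E
python3 - <<'E'
from h import *
s=manip.get_state()
im=grab('wrist');T=np.eye(4);T[:3,:3]=Rcur(s).as_matrix();T[:3,3]=s['position']
print(np.round(np.linalg.inv(T)@im['pose'],3),im['fx'])
plan([.33,0,.34],55,5)
E
```

```text
[[-0.001 -0.965 -0.261  0.065]
 [ 1.    -0.    -0.001  0.   ]
 [ 0.001 -0.261  0.965 -0.143]
 [ 0.     0.     0.     1.   ]] 393.9142291366955
cm [12.76 53.78 10.94] deg [ 12.15 -53.8  -14.43]
```

```bash
python3 -c "
from h import *
plan([.34,0,.36],55,5);plan([.36,.03,.21],77,6)"
python3 -m pendant '[{"jaw":1,"tz":6},{"tx":0,"ty":6,"tz":12,"jaw":1},{"jaw":1,"tx":13,"ty":54,"tz":13,"ax":12,"ay":-54,"az":-14},{"jaw":1,"tx":13,"ty":54,"tz":13,"ax":12,"ay":-54,"az":-14},{"jaw":1,"tx":13,"ty":54,"tz":13,"ax":12,"ay":-54,"az":-14},{"jaw":1,"tx":13,"ty":54,"tz":13,"ax":12,"ay":-54,"az":-14},{"jaw":1,"tx":13,"ty":54,"tz":13,"ax":12,"ay":-54,"az":-14},{"jaw":1,"tx":13,"ty":54,"tz":13,"ax":12,"ay":-54,"az":-14},{"jaw":1,"tx":13,"ty":54,"tz":13,"ax":12,"ay":-54,"az":-14},{"jaw":1,"tx":13,"ty":54,"tz":13,"ax":12,"ay":-54,"az":-14}]'
python3 -c "
from h import *
s=manip.get_state();print(s['qpos']);plan([.34,0,.36],55,5);plan([.36,.03,.21],77,6)"
```

```text
cm [13.76 53.78 12.94] deg [ 12.15 -53.8  -14.43]
cm [15.76 56.78 -2.06] deg [ 17.7  -75.12 -12.4 ]
[-1.33196848e+00  2.76488360e-01  1.50583305e+00 -2.97250090e-05
  1.36068986e+00 -1.20985495e-01]
cm [13.76 53.78 12.94] deg [ 12.15 -53.8  -14.43]
cm [15.76 56.78 -2.06] deg [ 17.7  -75.12 -12.4 ]invalid input at $[0]: expected keys jaw, tx, ty, tz, ax, ay, az
```

All keys are needed in every row.

```bash

python3 -m pendant '[{"jaw":1,"tx":0,"ty":0,"tz":6,"ax":0,"ay":0,"az":0},{"jaw":1,"tx":0,"ty":6,"tz":12,"ax":0,"ay":0,"az":0},{"jaw":1,"tx":14,"ty":54,"tz":13,"ax":12,"ay":-54,"az":-14},{"jaw":1,"tx":14,"ty":54,"tz":13,"ax":12,"ay":-54,"az":-14},{"jaw":1,"tx":14,"ty":54,"tz":13,"ax":12,"ay":-54,"az":-14},{"jaw":1,"tx":14,"ty":54,"tz":13,"ax":12,"ay":-54,"az":-14},{"jaw":1,"tx":14,"ty":54,"tz":13,"ax":12,"ay":-54,"az":-14},{"jaw":1,"tx":14,"ty":54,"tz":13,"ax":12,"ay":-54,"az":-14},{"jaw":1,"tx":14,"ty":54,"tz":13,"ax":12,"ay":-54,"az":-14},{"jaw":1,"tx":14,"ty":54,"tz":13,"ax":12,"ay":-54,"az":-14}]'
python3 -c "
from h import *
s=manip.get_state();print(s['qpos']);plan([.34,0,.36],55,5);plan([.36,.03,.21],77,6)"
```

```text
clock: 1.4
position: [0.3406, -0.0248, 0.3598]
ee_rot: [-0.022, 0.886, 0.047, 0.461]
contact_force: [-2.5, -0.3, 1.8]
width: 0.0853
gripper_force: 0.0
[-2.31753218 -0.71471245  2.24468569  0.77865362  2.26085793 -0.54584375]
cm [-0.06  2.48  0.02] deg [ 0.25 -0.04 -0.95]
cm [  1.94   5.48 -14.98] deg [  2.53 -21.92   0.09]
```

```bash
python3 -c "
from h import *
im=grab('wrist');cv2.imwrite('pics/w1.png',im['pixels'])"
```

```text
(no output)
```

View pics/w1.png

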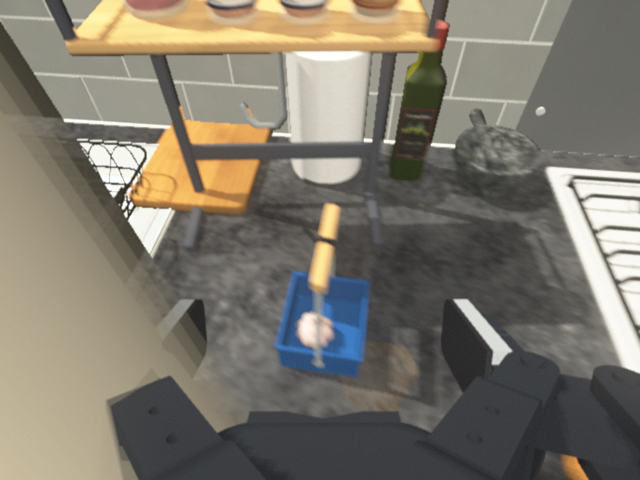

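Wrist view: the hook is clear, with the shank at (283,55–115), the bottom around (268,126) and the tip at (245,105). The board's front lower edge runs (70,50) to (440,50), the bar (317,288) to (331,205), and the band is at (322,240).

```bash
cat > m.py <<'E'
from h import *
def meas(n,box,bbox,hbox):
    im=dict(np.load(n+'.npz'));C=cloud(im);hsv=cv2.cvtColor(im['pixels'],cv2.COLOR_BGR2HSV)
    M=np.zeros((480,640),bool)
    def sub(b,z0,z1,x0=.3,x1=.75):
        m=M.copy();m[b[1]:b[3],b[0]:b[2]]=1
        return m&(C[...,2]>z0)&(C[...,2]<z1)&(C[...,0]>x0)&(C[...,0]<x1)
    m=sub(box,.235,.325,.55,.68);v,u=np.nonzero(m);H=C[m];o=np.argsort(H[:,1])
    print('hook',len(H),np.round(H.mean(0),4),H.min(0).round(4),H.max(0).round(4))
    for q in(0,1): print('line hook dir',np.round(cv2.fitLine(H[:,:2].astype(np.float32),2,0,.01,.01).ravel(),4)) if q==0 else 0
    sh=H[H[:,2]>.29];print('shank',len(sh),np.median(sh,0).round(4))
    lo=H[(H[:,2]<.262)];print('bottom',len(lo),lo.min(0).round(4),lo.max(0).round(4),np.median(lo,0).round(4))
    tp=H[H[:,1]>np.median(sh[:,1])+.03];print('tipside',len(tp),tp.max(0).round(4),np.median(tp,0).round(4))
    m=sub(bbox,.328,.352,.5,.66)&(hsv[...,0]<28)&(hsv[...,1]>70);B=C[m]
    # front edge: per column lowest pixels
    E=[]
    for c in range(bbox[0],bbox[2],4):
        r=np.nonzero(m[:,c])[0]
        if len(r):E.append(C[r[-1]-1,c])
    E=np.array(E);print('edge',len(E),E[0].round(4),E[-1].round(4),'med z',np.median(E[:,2]),np.round(cv2.fitLine(E[:,:2].astype(np.float32),2,0,.01,.01).ravel(),4))
    m=sub(hbox,.175,.215,.4,.62)&(C[...,1]>-.06)&(C[...,1]<.03);Hd=C[m];
    print('handle',len(Hd),Hd.min(0).round(4),Hd.max(0).round(4),np.median(Hd,0).round(4),np.round(cv2.fitLine(Hd[:,:2].astype(np.float32),2,0,.01,.01).ravel(),4))
    blk=m&(hsv[...,2]<70);print('band',blk.sum(),C[blk].mean(0).round(4) if blk.any() else '', 'topz',np.percentile(Hd[:,2],95).round(4))
E
python3 -c "
from m import *
meas('wrist',(232,56,296,136),(75,20,435,60),(300,195,350,300))"
```

```text
hook 921 [0.6135 0.056  0.2791] [0.6077 0.041  0.2483] [0.6203 0.0878 0.325 ]
line hook dir [ 0.1246 -0.9922  0.6135  0.056 ]
shank 297 [0.6149 0.0444 0.3087]
bottom 290 [0.6083 0.0424 0.2483] [0.6183 0.0835 0.2619] [0.6127 0.0632 0.2553]
tipside 191 [0.6167 0.0878 0.2798] [0.6102 0.0808 0.267 ]
edge 90 [0.5761 0.2135 0.3382] [ 0.6158 -0.0908  0.3389] med z 0.33875928489307766 [ 0.1059 -0.9944  0.5922  0.0596]
handle 1354 [ 0.4531 -0.0225  0.1757] [ 0.5566 -0.0044  0.2009] [ 0.4935 -0.0135  0.1985] [ 0.9989 -0.0468  0.4964 -0.0135]
band 21 [ 0.5061 -0.0149  0.1991] topz 0.1998
```

Measurements agree: seat ≈ (0.616, 0.063, 0.255), rack yaw ≈ +6.6°, handle_mid ≈ (0.505, −0.014, 0.182), basket yaw ≈ −2.7°. The arm has folded into a poor branch (j1 = −2.3), so I'll back out sideways and come in again farther out.

```bash

python3 -m pendant '[{"jaw":1,"tx":-12,"ty":-46,"tz":2,"ax":-13,"ay":54,"az":12},{"jaw":1,"tx":-12,"ty":-46,"tz":2,"ax":-13,"ay":54,"az":12},{"jaw":1,"tx":-12,"ty":-46,"tz":2,"ax":-13,"ay":54,"az":12},{"jaw":1,"tx":-12,"ty":-46,"tz":2,"ax":-13,"ay":54,"az":12},{"jaw":1,"tx":-12,"ty":-46,"tz":2,"ax":-13,"ay":54,"az":12},{"jaw":1,"tx":-12,"ty":-46,"tz":2,"ax":-13,"ay":54,"az":12},{"jaw":1,"tx":-12,"ty":-46,"tz":2,"ax":-13,"ay":54,"az":12},{"jaw":1,"tx":-12,"ty":-46,"tz":2,"ax":-13,"ay":54,"az":12},{"jaw":1,"tx":-12,"ty":-46,"tz":2,"ax":-13,"ay":54,"az":12}]'
python3 -c "
from h import *
s=manip.get_state();print(s['qpos']);plan([.43,-.02,.38],0,-3);"
```

```text
clock: 2.58
position: [0.226, -0.4542, 0.378]
ee_rot: [0.012, 0.985, 0.171, -0.002]
contact_force: [1.4, -0.1, 0.0]
width: 0.0855
gripper_force: 0.0
[-1.24081903  0.11068338  1.3651877  -0.00749629  1.64263981 -0.01455043]
cm [20.4  43.42  0.2 ] deg [  1.38  -0.25 -22.7 ]
```

```bash

python3 -m pendant '[{"jaw":1,"tx":20.4,"ty":43.4,"tz":0.2,"ax":1.4,"ay":-0.2,"az":-22.7},{"jaw":1,"tx":20.4,"ty":43.4,"tz":0.2,"ax":1.4,"ay":-0.2,"az":-22.7},{"jaw":1,"tx":20.4,"ty":43.4,"tz":0.2,"ax":1.4,"ay":-0.2,"az":-22.7},{"jaw":1,"tx":20.4,"ty":43.4,"tz":0.2,"ax":1.4,"ay":-0.2,"az":-22.7},{"jaw":1,"tx":20.4,"ty":43.4,"tz":0.2,"ax":1.4,"ay":-0.2,"az":-22.7},{"jaw":1,"tx":20.4,"ty":43.4,"tz":0.2,"ax":1.4,"ay":-0.2,"az":-22.7},{"jaw":1,"tx":20.4,"ty":43.4,"tz":0.2,"ax":1.4,"ay":-0.2,"az":-22.7},{"jaw":1,"tx":20.4,"ty":43.4,"tz":0.2,"ax":1.4,"ay":-0.2,"az":-22.7},{"jaw":1,"tx":20.4,"ty":43.4,"tz":0.2,"ax":1.4,"ay":-0.2,"az":-22.7},{"jaw":1,"tx":20.4,"ty":43.4,"tz":0.2,"ax":1.4,"ay":-0.2,"az":-22.7}]'
python3 -c "
from h import *
s=manip.get_state();print(s['qpos']);plan([.44,-.013,.29],45,-3)"
```

```text
clock: 3.82
position: [0.4287, -0.0189, 0.3802]
ee_rot: [0.0, 1.0, -0.027, -0.001]
contact_force: [1.1, 0.0, 0.1]
width: 0.086
gripper_force: 0.0
[-2.05629413e-01 -9.36458346e-04  1.48054392e+00 -1.10278171e-03
  1.66401616e+00  1.41984718e+00]
cm [ 1.13  0.59 -9.02] deg [ -2.37 -45.06   0.15]
```

```bash

python3 -c "
from h import *
plan([.483,-.013,.28],50,-2.7)"
python3 -m pendant '[{"jaw":1,"tx":5.4,"ty":0.6,"tz":-2,"ax":-2.4,"ay":-50,"az":0.5},{"jaw":1,"tx":5.4,"ty":0.6,"tz":-4,"ax":-2.4,"ay":-50,"az":0.5},{"jaw":1,"tx":5.4,"ty":0.6,"tz":-6,"ax":-2.4,"ay":-50,"az":0.5},{"jaw":1,"tx":5.4,"ty":0.6,"tz":-8,"ax":-2.4,"ay":-50,"az":0.5},{"jaw":1,"tx":5.4,"ty":0.6,"tz":-10,"ax":-2.4,"ay":-50,"az":0.5},{"jaw":1,"tx":5.4,"ty":0.6,"tz":-10,"ax":-2.4,"ay":-50,"az":0.5},{"jaw":1,"tx":5.4,"ty":0.6,"tz":-10,"ax":-2.4,"ay":-50,"az":0.5},{"jaw":1,"tx":5.4,"ty":0.6,"tz":-10,"ax":-2.4,"ay":-50,"az":0.5},{"jaw":1,"tx":5.4,"ty":0.6,"tz":-10,"ax":-2.4,"ay":-50,"az":0.5}]'
python3 -c "
from m import *
s=manip.get_state();print(s['qpos']);plan([.483,-.013,.178],50,-2.7)
im=grab('wrist');cv2.imwrite('pics/w2.png',im['pixels'])"
```

```text
cm [  5.43   0.59 -10.02] deg [ -2.51 -50.06   0.43]
clock: 4.95
position: [0.4839, -0.0132, 0.2819]
ee_rot: [0.009, 0.906, -0.021, 0.423]
contact_force: [1.1, -0.1, 0.0]
width: 0.0856
gripper_force: 0.0
[-0.350214   -0.26748106  2.26230537  0.6829083   0.37486634  0.72428458]
cm [ -0.09   0.02 -10.39] deg [-0.06  0.08 -0.11]
```

View pics/w2.png

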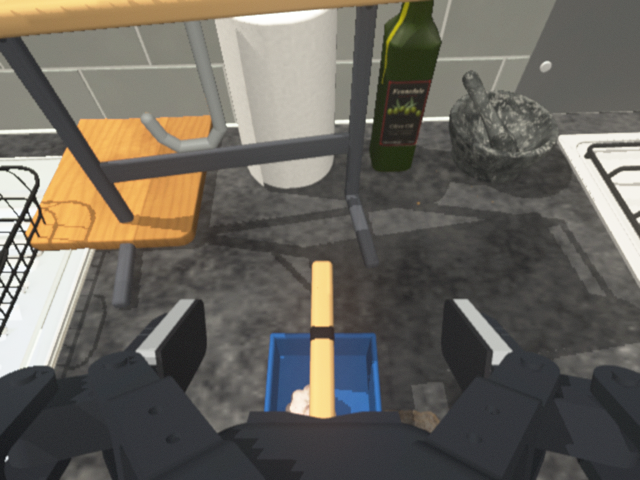

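Wrist view from the second place: bar (322,262)–(322,415) centred between the fingers with the band at (322,332). Hook: shank (205,25–115), bottom (190,145), tip (148,118).

```bash

python3 -c "
from m import *
meas('wrist',(138,25,236,158),(20,0,400,40),(300,255,345,415))"
python3 -m pendant '[{"jaw":1,"tx":0,"ty":0,"tz":-2,"ax":0,"ay":0,"az":0},{"jaw":1,"tx":0,"ty":0,"tz":-4,"ax":0,"ay":0,"az":0},{"jaw":1,"tx":0,"ty":0,"tz":-5,"ax":0,"ay":0,"az":0},{"jaw":1,"tx":0,"ty":0,"tz":-5,"ax":0,"ay":0,"az":0}]'
python3 -c "
from m import *
s=manip.get_state();print(s['qpos']);plan([.483,-.013,.178],50,-2.7)"
```

```text
hook 2735 [0.6136 0.0556 0.2811] [0.6073 0.0408 0.2489] [0.6198 0.0883 0.3249]
line hook dir [ 0.1196 -0.9928  0.6136  0.0556]
shank 967 [0.6147 0.0442 0.3092]
bottom 782 [0.6086 0.0419 0.2489] [0.6183 0.0832 0.262 ] [0.6129 0.0638 0.2555]
tipside 575 [0.6162 0.0883 0.2793] [0.6102 0.0808 0.2679]
edge 95 [0.5892 0.1105 0.3378] [ 0.6114 -0.0536  0.3375] med z 0.3376408516825903 [ 0.1307 -0.9914  0.6003  0.0312]
handle 3554 [ 0.4597 -0.0225  0.1947] [ 0.5572 -0.0046  0.2016] [ 0.4999 -0.0132  0.1987] [ 0.999  -0.045   0.5026 -0.0132]
band 232 [ 0.5058 -0.0135  0.199 ] topz 0.1999
clock: 5.5
position: [0.4831, -0.0124, 0.2299]
ee_rot: [0.008, 0.906, -0.021, 0.422]
contact_force: [0.4, 0.1, -0.6]
width: 0.0852
gripper_force: 0.0
[-0.3492471  -0.18902931  2.36939188  1.12442328  0.25920659  0.262378  ]
cm [-0.01 -0.06 -5.19] deg [-0.18 -0.09 -0.13]
```

```bash

python3 -m pendant '[{"jaw":1,"tx":-0.2,"ty":0,"tz":-1,"ax":0.3,"ay":8,"az":0},{"jaw":1,"tx":-0.2,"ty":0,"tz":-2.5,"ax":0.3,"ay":8,"az":0},{"jaw":1,"tx":-0.2,"ty":0,"tz":-4,"ax":0.3,"ay":8,"az":0},{"jaw":1,"tx":-0.2,"ty":0,"tz":-5.4,"ax":0.3,"ay":8,"az":0},{"jaw":1,"tx":-0.2,"ty":0,"tz":-5.4,"ax":0.3,"ay":8,"az":0},{"jaw":1,"tx":-0.2,"ty":0,"tz":-5.4,"ax":0.3,"ay":8,"az":0}]'
python3 -c "
from m import *
s=manip.get_state();print(s['qpos']);plan([.4805,-.0124,.176],42,-2.7)"
```

```text
clock: 6.25
position: [0.4817, -0.0128, 0.1776]
ee_rot: [0.008, 0.933, -0.021, 0.359]
contact_force: [-0.2, 0.4, -0.2]
width: 0.085
gripper_force: 0.0
[-0.30440616 -0.09195909  2.35634745  0.83212117  0.23495405  0.55830794]
cm [-0.12  0.04 -0.16] deg [-0.02  0.08 -0.12]
```

Positioned well. Closing at 70 N.

```bash

python3 -m pendant '[{"jaw":-0.4,"tx":-0.1,"ty":0,"tz":-0.1,"ax":0,"ay":0,"az":0},{"jaw":-0.55,"tx":-0.1,"ty":0,"tz":-0.1,"ax":0,"ay":0,"az":0},{"jaw":-0.6,"tx":-0.1,"ty":0,"tz":-0.1,"ax":0,"ay":0,"az":0},{"jaw":-1,"tx":-0.1,"ty":0,"tz":-0.1,"ax":0,"ay":0,"az":0},{"jaw":-1,"tx":-0.1,"ty":0,"tz":-0.1,"ax":0,"ay":0,"az":0},{"jaw":-1,"tx":-0.1,"ty":0,"tz":-0.1,"ax":0,"ay":0,"az":0},{"jaw":-1,"tx":-0.1,"ty":0,"tz":-0.1,"ax":0,"ay":0,"az":0},{"jaw":-1,"tx":-0.1,"ty":0,"tz":-0.1,"ax":0,"ay":0,"az":0}]' 70
python3 -m pendant '[{"jaw":-1,"tx":0,"ty":0,"tz":0.4,"ax":0,"ay":0,"az":0},{"jaw":-1,"tx":0,"ty":0,"tz":1.2,"ax":0,"ay":0,"az":0},{"jaw":-1,"tx":0,"ty":0,"tz":2.2,"ax":0,"ay":0,"az":0},{"jaw":-1,"tx":0,"ty":0,"tz":3,"ax":0,"ay":0,"az":0},{"jaw":-1,"tx":0,"ty":0,"tz":3,"ax":0,"ay":0,"az":0}]'
python3 -c "
from m import *
s=manip.get_state();print(s['qpos'])
im=grab('wrist');cv2.imwrite('pics/w3.png',im['pixels'])"
```

```text
clock: 7.25
position: [0.48, -0.0125, 0.1758]
ee_rot: [0.008, 0.933, -0.021, 0.358]
contact_force: [-2.7, 1.9, 6.6]
width: 0.0127
gripper_force: 68.8
clock: 7.88
position: [0.4796, -0.0127, 0.205]
ee_rot: [0.008, 0.934, -0.021, 0.358]
contact_force: [-0.6, 0.1, -2.6]
width: 0.013
gripper_force: 68.2
[-0.3061391  -0.14529751  2.3034854   0.5843008   0.31903802  0.81398976]
```

View pics/w3.png

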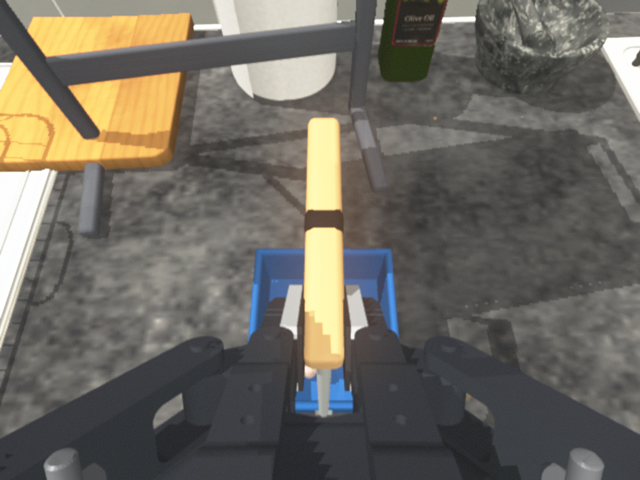

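The bar is held, with its band at (323,220), and the basket follows. Next I check the bar's slope and the band's position in the tool.

```bash
cat >> m.py <<'E'
def bar(box,s):
    im=dict(np.load('wrist.npz'));C=cloud(im);hsv=cv2.cvtColor(im['pixels'],cv2.COLOR_BGR2HSV)
    m=np.zeros((480,640),bool);m[box[1]:box[3],box[0]:box[2]]=1
    c=C[m];med=np.median(c,0);P=c[(abs(c-med)<[.06,.02,.02]).all(1)]
    l=cv2.fitLine(P.astype(np.float32),2,0,.01,.01).ravel();d=l[:3]*np.sign(l[0])
    bm=m&(hsv[...,2]<70);b=np.median(C[bm],0) if bm.sum()>10 else np.nan
    print('bar',len(P),'pitch(up+)',np.degrees(np.arcsin(d[2])).round(2),'yaw',np.degrees(np.arctan2(d[1],d[0])).round(2),'far x',P[:,0].max().round(4),'band top',np.round(b,4),'band-tcp',np.round(b-s['position'],4))
E
python3 -c "
from m import *
bar((310,125,336,295),manip.get_state())"
```

```text
bar 4403 pitch(up+) -0.29 yaw -2.52 far x 0.5523 band top nan band-tcp [nan nan nan]
```

```bash

python3 -m pendant '[{"jaw":-1,"tx":0,"ty":0,"tz":1.5,"ax":0,"ay":0,"az":0},{"jaw":-1,"tx":-0.2,"ty":1,"tz":3.5,"ax":0,"ay":0,"az":1},{"jaw":-1,"tx":-0.4,"ty":3,"tz":5.5,"ax":0,"ay":0,"az":3},{"jaw":-1,"tx":-0.6,"ty":5.5,"tz":7.2,"ax":0,"ay":0,"az":5},{"jaw":-1,"tx":-0.8,"ty":8,"tz":8.1,"ax":0,"ay":0,"az":7},{"jaw":-1,"tx":-0.8,"ty":10.5,"tz":8.1,"ax":0,"ay":0,"az":9},{"jaw":-1,"tx":-0.8,"ty":12.5,"tz":8.1,"ax":0,"ay":0,"az":9.3},{"jaw":-1,"tx":-0.8,"ty":13.7,"tz":8.1,"ax":0,"ay":0,"az":9.3},{"jaw":-1,"tx":-0.8,"ty":13.7,"tz":8.1,"ax":0,"ay":0,"az":9.3},{"jaw":-1,"tx":-0.8,"ty":13.7,"tz":8.1,"ax":0,"ay":0,"az":9.3}]'
python3 -c "
from m import *
s=manip.get_state();print(s['qpos']);grab('wrist');bar((310,125,336,295),s);plan([.584,.1247,.286],42,6.6)"
```

```text
clock: 9.18
position: [0.4715, 0.1242, 0.2855]
ee_rot: [-0.021, 0.932, 0.055, 0.357]
contact_force: [0.4, -0.7, -1.5]
width: 0.0128
gripper_force: 68.5
[ 0.11103132 -0.22349401  2.125138    0.01002074  0.50930993  1.55806998]
bar 4399 pitch(up+) -0.25 yaw 6.78 far x 0.5449 band top [0.4971 0.1273 0.309 ] band-tcp [0.0257 0.0031 0.0235]
cm [11.24  0.08  0.02] deg [-0.05 -0.11 -0.08]
```

```bash

python3 -m pendant '[{"jaw":-1,"tx":1,"ty":0,"tz":0,"ax":0,"ay":0,"az":0},{"jaw":-1,"tx":2.8,"ty":0,"tz":0,"ax":0,"ay":0,"az":0},{"jaw":-1,"tx":4.8,"ty":0,"tz":0,"ax":0,"ay":0,"az":0},{"jaw":-1,"tx":6.8,"ty":0,"tz":0,"ax":0,"ay":0,"az":0},{"jaw":-1,"tx":8.6,"ty":0,"tz":0,"ax":0,"ay":0,"az":0},{"jaw":-1,"tx":10.2,"ty":0,"tz":0,"ax":0,"ay":0,"az":0},{"jaw":-1,"tx":11.1,"ty":0,"tz":0,"ax":0,"ay":0,"az":0},{"jaw":-1,"tx":11.1,"ty":0,"tz":0,"ax":0,"ay":0,"az":0},{"jaw":-1,"tx":11.1,"ty":0,"tz":0,"ax":0,"ay":0,"az":0}]'
python3 -c "
from m import *
s=manip.get_state();print(s['qpos']);im=grab('wrist');bar((310,125,336,295),s);plan([.5905,.060,.286],42,6.6)
cv2.imwrite('pics/w4.png',im['pixels'])"
```

```text
clock: 10.35
position: [0.5822, 0.1244, 0.2862]
ee_rot: [-0.021, 0.932, 0.055, 0.357]
contact_force: [-0.4, 0.7, -1.9]
width: 0.0128
gripper_force: 68.5
[ 0.07638843 -0.03810943  1.97921506  0.06199843  0.46994753  1.48567576]
bar 2804 pitch(up+) 5.75 yaw 6.67 far x 0.6189 band top nan band-tcp [nan nan nan]
cm [ 0.83 -6.44 -0.03] deg [-0.05 -0.06 -0.12]
```

View pics/w4.png

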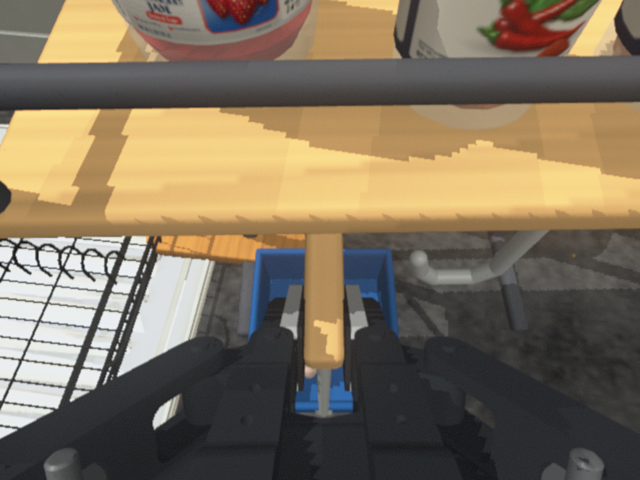

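The bar is under the board with its far end hidden. To the right are the hook's tip (418,258), bottom (452,277) and shank (515,255). A quick check of the hook in this view, then sideways over the tip.

```bash

python3 -c "
from m import *
im=dict(np.load('wrist.npz'));C=cloud(im)
m=np.zeros((480,640),bool);m[236:288,405:550]=1
m&=(C[...,2]>.235)&(C[...,2]<.32)&(C[...,0]>.59)&(C[...,0]<.64);H=C[m]
for n,P in dict(all=H,tip=H[H[:,1]>.075],bot=H[(H[:,1]<.072)&(H[:,1]>.055)],shank=H[H[:,2]>.27][H[H[:,2]>.27][:,1]<.06]).items():
  if len(P):print(n,len(P),np.median(P,0).round(4),P.min(0).round(4),P.max(0).round(4))"
python3 -m pendant '[{"jaw":-1,"tx":0.1,"ty":-0.8,"tz":0,"ax":0,"ay":0,"az":0},{"jaw":-1,"tx":0.3,"ty":-2,"tz":0,"ax":0,"ay":0,"az":0},{"jaw":-1,"tx":0.4,"ty":-3.3,"tz":0,"ax":0,"ay":0,"az":0},{"jaw":-1,"tx":0.6,"ty":-4.6,"tz":0,"ax":0,"ay":0,"az":0},{"jaw":-1,"tx":0.7,"ty":-5.7,"tz":0,"ax":0,"ay":0,"az":0},{"jaw":-1,"tx":0.8,"ty":-6.4,"tz":0,"ax":0,"ay":0,"az":0},{"jaw":-1,"tx":0.8,"ty":-6.4,"tz":0,"ax":0,"ay":0,"az":0},{"jaw":-1,"tx":0.8,"ty":-6.4,"tz":0,"ax":0,"ay":0,"az":0}]'
python3 -c "
from m import *
s=manip.get_state();im=grab('wrist');plan([.5905,.060,.25],42,6.6)
cv2.imwrite('pics/w5.png',im['pixels'])
im=grab('scene');cv2.imwrite('pics/s5.png',cv2.resize(im['pixels'][140:310,230:400],None,fx=3.5,fy=3.5,interpolation=cv2.INTER_CUBIC))"
```

```text
all 2466 [0.6141 0.0535 0.2668] [0.6082 0.0423 0.2501] [0.6208 0.089  0.3036]
tip 537 [0.6101 0.0834 0.2731] [0.6082 0.075  0.2527] [0.6164 0.089  0.2796]
bot 555 [0.614  0.0633 0.2551] [0.6103 0.055  0.2501] [0.6196 0.072  0.2578]
shank 803 [0.6146 0.0476 0.2866] [0.6131 0.0423 0.2702] [0.6208 0.0498 0.3036]
clock: 11.4
position: [0.5907, 0.0606, 0.2865]
ee_rot: [-0.021, 0.932, 0.055, 0.357]
contact_force: [0.3, -0.4, -3.3]
width: 0.0132
gripper_force: 68.5
cm [-0.02 -0.07 -3.65] deg [-0.05 -0.03 -0.13]
```

View pics/w5.png

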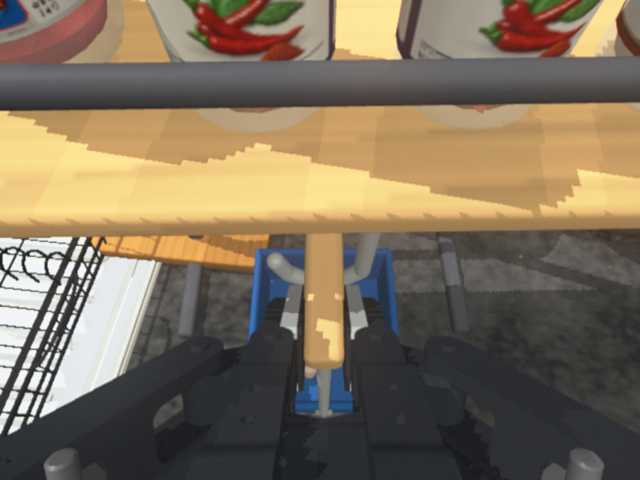

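The bar is centred between tip (280,265) and shank (367,260). Lowering slowly, watching the force.

```bash

python3 -m pendant '[{"jaw":-1,"tx":0,"ty":0,"tz":-0.5,"ax":0,"ay":0,"az":0},{"jaw":-1,"tx":0,"ty":0,"tz":-1.2,"ax":0,"ay":0,"az":0},{"jaw":-1,"tx":0,"ty":0,"tz":-1.9,"ax":0,"ay":0,"az":0},{"jaw":-1,"tx":0,"ty":0,"tz":-2.5,"ax":0,"ay":0,"az":0},{"jaw":-1,"tx":0,"ty":0,"tz":-3,"ax":0,"ay":0,"az":0},{"jaw":-1,"tx":0,"ty":0,"tz":-3.3,"ax":0,"ay":0,"az":0},{"jaw":-1,"tx":0,"ty":0,"tz":-3.3,"ax":0,"ay":0,"az":0},{"jaw":-1,"tx":0,"ty":0,"tz":-3.3,"ax":0,"ay":0,"az":0}]'
python3 -m pendant '[{"jaw":-1,"tx":0,"ty":0,"tz":-0.1,"ax":0,"ay":0,"az":0},{"jaw":-1,"tx":0,"ty":0,"tz":-0.2,"ax":0,"ay":0,"az":0},{"jaw":-1,"tx":0,"ty":0,"tz":-0.2,"ax":0,"ay":0,"az":0}]'
```

```text
clock: 12.5
position: [0.5912, 0.0603, 0.2539]
ee_rot: [-0.021, 0.932, 0.054, 0.358]
contact_force: [0.5, 0.1, -2.8]
width: 0.0132
gripper_force: 68.4
clock: 12.88
position: [0.5909, 0.0604, 0.2514]
ee_rot: [-0.021, 0.932, 0.054, 0.357]
contact_force: [0.0, 0.3, -2.3]
width: 0.013
gripper_force: 68.4
```

```bash

python3 -m pendant '[{"jaw":-1,"tx":0,"ty":0,"tz":-0.1,"ax":0,"ay":0,"az":0},{"jaw":-1,"tx":0,"ty":0,"tz":-0.1,"ax":0,"ay":0,"az":0}]'
python3 -m pendant '[{"jaw":-1,"tx":0,"ty":0,"tz":-0.1,"ax":0,"ay":0,"az":0},{"jaw":-1,"tx":0,"ty":0,"tz":-0.1,"ax":0,"ay":0,"az":0}]'
```

```text
clock: 13.12
position: [0.5908, 0.0604, 0.2503]
ee_rot: [-0.021, 0.932, 0.054, 0.357]
contact_force: [-0.5, -0.1, -2.5]
width: 0.0129
gripper_force: 68.4
clock: 13.38
position: [0.5909, 0.0604, 0.2494]
ee_rot: [-0.021, 0.932, 0.054, 0.357]
contact_force: [-0.4, -0.2, -2.6]
width: 0.0127
gripper_force: 68.4
```

```bash

python3 -m pendant '[{"jaw":-1,"tx":0,"ty":0,"tz":-0.1,"ax":0,"ay":0,"az":0},{"jaw":-1,"tx":0,"ty":0,"tz":-0.1,"ax":0,"ay":0,"az":0}]'
python3 -m pendant '[{"jaw":-1,"tx":0,"ty":0,"tz":-0.1,"ax":0,"ay":0,"az":0},{"jaw":-1,"tx":0,"ty":0,"tz":-0.1,"ax":0,"ay":0,"az":0}]'
```

```text
clock: 13.62
position: [0.591, 0.0603, 0.2486]
ee_rot: [-0.021, 0.932, 0.054, 0.358]
contact_force: [-0.6, -0.0, -1.6]
width: 0.013
gripper_force: 68.6
clock: 13.88
position: [0.5914, 0.0603, 0.2484]
ee_rot: [-0.021, 0.932, 0.054, 0.358]
contact_force: [-1.8, -0.1, 1.3]
width: 0.013
gripper_force: 69.0
```

Contact made: the load has moved to the hook. Releasing gently.

```bash

python3 -m pendant '[{"jaw":-0.6,"tx":0,"ty":0,"tz":0,"ax":0,"ay":0,"az":0},{"jaw":-0.4,"tx":0,"ty":0,"tz":0,"ax":0,"ay":0,"az":0},{"jaw":0,"tx":0,"ty":0,"tz":0,"ax":0,"ay":0,"az":0},{"jaw":0,"tx":0,"ty":0,"tz":0,"ax":0,"ay":0,"az":0},{"jaw":0,"tx":0,"ty":0,"tz":0,"ax":0,"ay":0,"az":0},{"jaw":0,"tx":0,"ty":0,"tz":0,"ax":0,"ay":0,"az":0}]' 20
python3 -c "
from m import *
s=manip.get_state();im=grab('wrist')
cv2.imwrite('pics/w6.png',im['pixels'])"
```

```text
clock: 14.62
position: [0.5909, 0.0604, 0.2475]
ee_rot: [-0.021, 0.932, 0.054, 0.358]
contact_force: [0.4, 0.6, 0.3]
width: 0.0427
gripper_force: 0.0
```

View pics/w6.png

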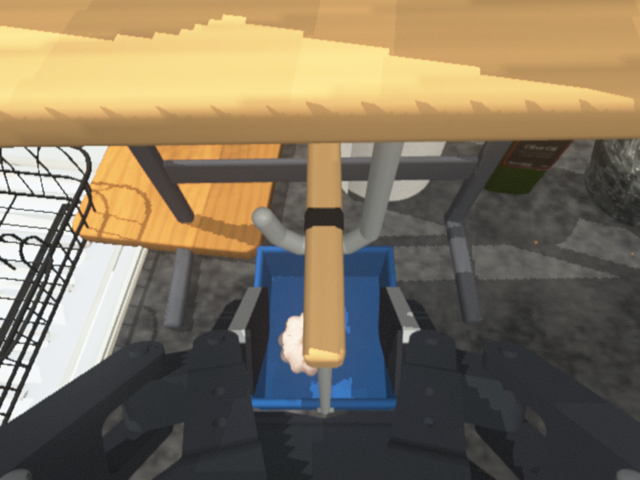

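The bar hangs in the hook with the band (322,218) at the hook plane and the garlic inside. The fingers are clear at (250,320) and (400,320). Retreating straight back.

```bash

python3 -m pendant '[{"jaw":0,"tx":-1,"ty":-0.1,"tz":0,"ax":0,"ay":0,"az":0},{"jaw":0,"tx":-2.5,"ty":-0.3,"tz":0,"ax":0,"ay":0,"az":0},{"jaw":0,"tx":-4.5,"ty":-0.5,"tz":0,"ax":0,"ay":0,"az":0},{"jaw":0,"tx":-6.5,"ty":-0.8,"tz":0,"ax":0,"ay":0,"az":0},{"jaw":0,"tx":-8.5,"ty":-1,"tz":0,"ax":0,"ay":0,"az":0},{"jaw":0,"tx":-10.5,"ty":-1.2,"tz":0,"ax":0,"ay":0,"az":0},{"jaw":0,"tx":-11.5,"ty":-1.3,"tz":0,"ax":0,"ay":0,"az":0},{"jaw":0,"tx":-11.5,"ty":-1.3,"tz":0,"ax":0,"ay":0,"az":0}]'
python3 - <<'E'
from m import *
for k in range(2):
    im=grab('wrist');C=cloud(im);hsv=cv2.cvtColor(im['pixels'],cv2.COLOR_BGR2HSV)
    near=(abs(C[...,0]-.616)<.075)&(abs(C[...,1]-.063)<.06)
    wood=near&(hsv[...,0]<28)&(hsv[...,1]>60)&(C[...,2]>.235)&(C[...,2]<.3);P=C[wood]
    l=cv2.fitLine(P.astype(np.float32),2,0,.01,.01).ravel();l[:3]*=np.sign(l[0])
    blk=near&(hsv[...,2]<75)&(C[...,2]>.262)&(C[...,2]<.285)&(abs(C[...,1]-.063)<.012)
    print(len(P),'dir',l[:3].round(3),P.min(0).round(4),P.max(0).round(4),'band',blk.sum(),np.median(C[blk],0).round(4))
    bl=near&(hsv[...,0]>100)&(hsv[...,0]<125)&(hsv[...,1]>150)&(C[...,2]>.03)&(C[...,2]<.16);B=C[bl];print('blue',len(B),B.min(0).round(3),B.max(0).round(3))
cv2.imwrite('pics/w7.png',im['pixels'])
E
```

```text
clock: 15.68
position: [0.4753, 0.0471, 0.2478]
ee_rot: [-0.021, 0.932, 0.054, 0.358]
contact_force: [-0.4, -0.1, 0.2]
width: 0.0426
gripper_force: 0.0
3143 dir [0.989 0.133 0.064] [0.5644 0.0504 0.2502] [0.6374 0.0885 0.2751] band 229 [0.6167 0.0633 0.2719]
blue 9505 [0.554 0.006 0.075] [0.676 0.118 0.133]
3136 dir [0.989 0.129 0.069] [0.5645 0.0504 0.25  ] [0.6374 0.0886 0.2757] band 210 [0.6164 0.0631 0.2719]
blue 9703 [0.555 0.006 0.075] [0.677 0.118 0.133]
```

View pics/w7.png

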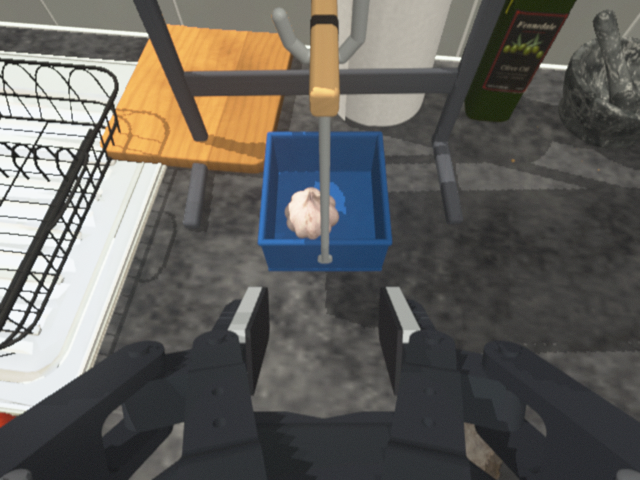

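The basket hangs free, its band within 1 mm of the seat across and the bar close to level, with the garlic at (312,212) inside. I'll let it settle, then hand in.

```bash
H='x'
python3 -m pendant '[{"jaw":0,"tx":-0.5,"ty":0,"tz":0,"ax":0,"ay":0,"az":0},{"jaw":0,"tx":-0.5,"ty":0,"tz":0,"ax":0,"ay":0,"az":0},{"jaw":0,"tx":-0.5,"ty":0,"tz":0,"ax":0,"ay":0,"az":0},{"jaw":0,"tx":-0.5,"ty":0,"tz":0,"ax":0,"ay":0,"az":0},{"jaw":0,"tx":-0.5,"ty":0,"tz":0,"ax":0,"ay":0,"az":0},{"jaw":0,"tx":-0.5,"ty":0,"tz":0,"ax":0,"ay":0,"az":0},{"jaw":0,"tx":-0.5,"ty":0,"tz":0,"ax":0,"ay":0,"az":0},{"jaw":0,"tx":-0.5,"ty":0,"tz":0,"ax":0,"ay":0,"az":0},{"jaw":0,"tx":-0.5,"ty":0,"tz":0,"ax":0,"ay":0,"az":0},{"jaw":0,"tx":-0.5,"ty":0,"tz":0,"ax":0,"ay":0,"az":0}]'
python3 - <<'E'
from m import *
for k in range(2):
    im=grab('wrist');C=cloud(im);hsv=cv2.cvtColor(im['pixels'],cv2.COLOR_BGR2HSV)
    near=(abs(C[...,0]-.616)<.075)&(abs(C[...,1]-.063)<.075)
    bl=near&(hsv[...,0]>100)&(hsv[...,0]<125)&(hsv[...,1]>150)&(C[...,2]>.03)&(C[...,2]<.16);B=C[bl];print(B.mean(0).round(4))
print(manip.sign_off())
E
```

```text
clock: 17.02
position: [0.4709, 0.0474, 0.2475]
ee_rot: [-0.021, 0.932, 0.054, 0.358]
contact_force: [-0.5, -0.0, 0.7]
width: 0.0428
gripper_force: 0.0
[0.6152 0.0521 0.0993]
[0.6153 0.0521 0.0992]
the job is handed in; nothing more can be done
None
```

The basket hangs still on the hook by the middle of its handle, about 4° off level by the last camera reading, with the garlic in it and the arm clear; I handed it in at about 17 s, and the sign-off returned no verdict.

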